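# Tighten a specimen clamp through its star-wheel slot

## Task

Take the screwdriver from its wooden stand, reach with its blade through the slot in the clamp's cover and push the star wheel round tooth by tooth, away from the robot as the arrow shows, until the jaw holds the mortar cube snugly, without forcing anything. Then put the screwdriver back upright in its stand. Work the clamp only with the screwdriver and leave the other things where they are.

Things in the scene. Friction and masses are not known exactly. Their poses are not given: they have to be found in the camera images.
- clamp: Grey specimen clamp fixed to the worktop, 92 x 176 mm. Origin: under its middle; x points away from the robot (give or take the yaw), y left, z up. At its -y end a housing 80 x 56 mm, 85 mm high, with a slotted steel cover 4 mm thick; at its +y end the fixed anvil, its face at y = +43.5 mm. Between them, on a bed 12 mm high, lie cube and moving jaw.
- slot (a point): Centre of the access slot, at the cover's top face, 85 mm above the worktop. Slot 32 mm long along the clamp's x, 10 mm wide along y. A raised arrow beside it points along the clamp's +x. Tips of the star wheel's teeth pass 7 mm, its hub 19.5 mm below this point. Where the teeth stand at the start is not known: the blade may land on a tooth (lift, shift some 6 mm, try again) or in a gap.
- jaw: Steel moving jaw plate, 46 x 12 x 38 mm. Origin: bottom edge of its gripping face, which looks along the clamp's +y. Starts 2 to 7 mm from the cube, slides to the clamp's +y as the wheel is pushed. Unloaded, the wheel takes about 2 N at the blade; each further newton gives about 7 N at the jaw. 3 to 7 N in all at the blade is snug, 10 N too much. After release up to about 12 N stay.
- test_cube: Grey mortar cube, 40 mm, about 0.14 kg, loose on the clamp's bed between jaw and anvil. Origin: centre of its underside.
- stand: Wooden tool stand, block 70 x 70 x 50 mm fixed to the worktop, with one upright hole 11 mm wide and 45 mm deep in the middle of its top, with a 4 mm chamfer. Origin: centre of its underside.
- screwdriver: Flat screwdriver, 210 mm, about 0.08 kg, standing blade down in the stand. Its x axis runs along it from handle to blade (down, when it stands). Round wooden handle 27 mm thick, 100 mm long; round steel blade 6.2 mm thick, 110 mm long. Origin: halfway along, beside the tool; the tool's own axis is 13.4 mm off, along its z.
- driver_tip (a point): End of the screwdriver's blade, on the tool's axis.
- handle_mid (a point): Middle of the screwdriver's handle, on the axis, 160 mm from the end of the blade.
- spare_cube_a: Bystander: grey 40 mm mortar cube on the worktop. Origin: centre of its underside.
- spare_cube_b: Bystander: grey 40 mm mortar cube on the worktop. Origin: centre of its underside.
- stopwatch: Bystander: black stopwatch, 71 x 60 x 19 mm. Origin: centre of its underside.
- spanner: Bystander: open-ended steel spanner, 170 mm long. Origin: centre of its underside.
- mallet: Bystander: small wooden mallet, 125 mm long. Origin: centre of its underside.
- wheel_axis (a point): Centre of the steel star wheel inside the housing, 35 mm below the slot; fixed. It turns about the clamp's y: 10 straight teeth 3.5 mm thick and 10 mm wide, tips 28 mm from the axis and 17.6 mm apart, hub radius 15.5 mm. Pushing the upper teeth to the clamp's +x closes the jaw, 2 mm per tooth; the wheel stays where it is left. For the next gap, lift clear of the teeth and go back 17 to 22 mm.

How it is judged:
By the outcome, as a careful person would: the job done as asked, in the order asked, and still so for the second after the job is handed in, with the robot touching nothing.
It also fails if it takes over 61 s, if anything falls off the work surface, if the arm or the gripper's body presses on something with over 40 N, if the wrist force passes 120 N, or if a joint passes its speed limit or range.

## Robot

A 6-joint arm with a two-finger parallel gripper is mounted at the origin on a cart in front of the work surface, level with it; the furniture and walls round the work are solid. World frame = base frame: x ahead of the robot, y to its left, z up, the work surface at z = 0. Lengths are in m, angles in degrees, forces in N, time in s.
With the tool pointing down it reaches from about 0.35 to 0.875 m from the base axis. Payload 4.2 kg.
Tool frame: the origin (TCP) lies between the finger pads; the fingertips stand 11 mm ahead of it and the grasp point (between the pads) lies 8 mm behind it; z points along the fingers, y is the direction in which the jaws open and shut (so a half turn about z gives the same grasp; the last joint's range is limited). The gripper opens to 87 mm and grips with 3 to 60 N. Pads are 19 mm wide; open, the fingers measure 117 mm over their backs; the gripper's body (75 mm by 190 mm) begins 51 mm behind the grasp point.
Start: joints at [82.999, 22.042, 0.453, 0, -68.411, -14.817], TCP at [0.232, 0.58, 0.234] pointing down, gripper open.
Joint ranges: [-179.83, 179.83], [-69.29, 118.12], [-61.27, 80.66], [-181.25, 117.63], [-171.15, -9.14], [-177.46, 177.46]. Speed limits (degrees/s): [159.86, 159.86, 180, 180, 180, 180].

## Interface

Orientations are given as a 3x3 rotation matrix whose columns are the frame's x, y, z axes.
In Python, from station import sense, capture, get_calibration, finish_job, search_frame, cut_out gives the robot as it stands.
- The arm moves only by the tool arm_command, never from a script. Its argument "rows" is a list of rows, each an object with "fingers": the opening in per cent of the stroke, from 0 (shut) to 100 (fully open); "travel": the shift along the tool's x, y, z in cm, a list of three; "roll": the turn about the tool's z in degrees. A call has 1 to 10 rows; each row is the pose to reach, as a shift and turn from the pose commanded when the call began, along the tool's axes at that moment; what a row does not reach only later rows make up. A row lasts 1/10 s, in which the tool goes at most 50 mm and 8.59 degrees, less where a joint would pass 70% of its speed; a pose out of reach is approached as far as the arm can. A call with a gripper value outside its range is refused whole. The fingers move at their own pace and stop on an object; the grip force is fixed at half the most. Time passes only in rows, so rows that repeat a pose let the fingers close. It gives the time, the measured TCP pose, the force and the opening at its end, in the units of the state.
- sense(): the state, without advancing time (a new reading comes with each control period).
- capture(name): name is "side" or "top" or "wrist"; returns (picture, depth): 480x640x3 uint8, red, green, blue; 480x640 float32, m along the optical axis (not along the pixel's ray), 0 where there is no reading.
- get_calibration(name): a dict with "fov_y" (degrees; the focal length in pixels is half the picture's height over the tangent of half this angle, whatever the lens; pixels are square), "cx", "cy" (the principal point, pixels), "origin" and "attitude" of the camera in the world; the wrist camera has in their place "mount" (4x4, takes a point from camera to tool coordinates, whose origin is the TCP and whose axes are the flange's). Camera axes: x right, y down, z forward; pixel columns grow to the right and rows downward; lengths in m; the calibration is good to about 2 mm. A picture is of the moment at which its call begins: read the wrist's pose just before it. get_calibration takes no time and is no camera call.
- finish_job(): hands the job in, once; it reports no verdict.
Trained networks look in the newest picture that a camera, given by its name, has taken for a name from the list of things; names that differ only in an ending like _2 or _b are one class to them, and where a whole thing is asked for, a point or a joint stands for the part that bears it (a point fixed in the world has none). Each returns a list of dicts, best first, with "p" (0 to 1); they miss things now and then, are a little off and sometimes report something else, mostly with a low value. They report only what shows in the picture. A call takes as long as a camera call.
- search_frame(camera, label): "position" ([x, y, z] in m, in world coordinates, good to about 4 mm: the middle of the surface that is visible of it).
- cut_out(camera, label): "mask" (480x640 bool, what is visible of it).
The state is a dict: "time_s": time; "joints": joint angles; "joint_velocities": joint speeds; "effort": joint torques, N m; "tcp_pos": TCP position; "ee_rot": TCP orientation; "wrist_force": force on the tool from outside, world axes, zero at the start; "moment": the same for the moment, N m; "gripper_width": opening from 0.0 (shut) to 1.0 (fully open).
Only numpy, scipy, OpenCV 4.12 (cv2) and the standard library are available. Lean on these libraries where they do the work, as an engineer would, in place of code of your own. Each camera call takes 0.05 s, during which the arm holds its last target. There are 200 camera calls.

## Working session

There is one attempt and no reset: what is moved stays moved. The work goes in short steps, Python scripts to look and compute and a tool call to move; the robot and the scene stay as the last step left them, time stands still between calls to the robot, and variables do not carry over. Pictures are saved under pics/ and viewed, about 8 in all and at most 12, crops included, and the job is handed in when it is done.

Besides the shell and the picture viewer there is one more tool, called after "Request:" as name(argument=value, ...) on one line, values as JSON. arm_command: Moves the arm, as the interface text tells. Its arguments: {"type":"object","properties":{"rows":{"type":"array","items":{"type":"object","properties":{"fingers":{"type":"number"},"travel":{"type":"array","items":{"type":"number"}},"roll":{"type":"number"}}}}},"required":["rows"]}

```bash
mkdir -p pics; ls; cat > h.py <<'E'
import numpy as np,cv2
from station import *
def snap(n,f):
    p,d=capture(n); cv2.imwrite('pics/'+f+'.png',p[:,:,::-1]); np.save('pics/'+f+'.npy',d); return p,d
def campose(n,s=None):
    c=get_calibration(n); f=240/np.tan(np.radians(c['fov_y']/2))
    if 'mount' in c:
        s=s or sense(); M=np.array(c['mount']); R=np.array(s['ee_rot']); 
        return f,c['cx'],c['cy'],R@M[:3,:3],np.array(s['tcp_pos'])+R@M[:3,3]
    return f,c['cx'],c['cy'],np.array(c['attitude']),np.array(c['origin'])
def cloud(n,d,s=None):
    f,cx,cy,R,o=campose(n,s); v,u=np.mgrid[:480,:640]
    P=np.stack([(u-cx)/f*d,(v-cy)/f*d,d],-1); W=P@R.T+o; W[d<=0]=np.nan; return W
E
python3 - <<'E'
from h import *
np.set_printoptions(precision=4,suppress=True)
s=sense();print(s)
for n in('side','top'):
    snap(n,n+'0');print(get_calibration(n))
print(get_calibration('wrist'))
for l in('slot','stand','screwdriver','driver_tip','handle_mid','test_cube','jaw','clamp'):
    print(l,[(np.round(r['position'],4),round(r['p'],2)) for r in search_frame('top',l)[:3]])
im=np.hstack([cv2.imread('pics/top0.png'),cv2.imread('pics/side0.png')])
E
```

```text
pics
{'time_s': 0.0, 'joints': array([ 82.9991,  22.091 ,   0.3792,  -0.0306, -68.4119, -14.8155]), 'joint_velocities': array([-0.0678, -0.0414, -0.0989,  0.0459, -0.0329,  0.0636]), 'effort': array([  0.0001, -39.0671,  18.7405,   4.2198,   0.011 ,  -0.0002]), 'tcp_pos': array([0.232 , 0.5797, 0.2324]), 'ee_rot': array([[ 0.9283, -0.3718, -0.0008],
       [-0.3718, -0.9283, -0.0021],
       [ 0.0001,  0.0022, -1.    ]]), 'wrist_force': array([-0.5408,  1.2157,  0.4049]), 'moment': array([-0.0083, -0.0048,  0.014 ]), 'gripper_width': 1.0006960631469943}
{'fov_y': 42.9040472926918, 'cx': 313.9901234752425, 'cy': 239.40542919855798, 'origin': array([0.3023, 1.2449, 0.8939]), 'attitude': array([[-0.9729, -0.1424,  0.1823],
       [-0.2308,  0.5451, -0.806 ],
       [ 0.0154, -0.8262, -0.5632]])}
{'fov_y': 42.525188003422755, 'cx': 314.4265974194156, 'cy': 238.02317235591426, 'origin': array([0.3081, 0.1529, 1.4409]), 'attitude': array([[ 0.0145, -0.981 ,  0.1936],
       [-0.9999, -0.0149, -0.0005],
       [ 0.0034, -0.1936, -0.9811]])}
{'fov_y': 64.28407466460392, 'cx': 317.9560956945084, 'cy': 246.06467807552332, 'mount': array([[-0.0002, -0.9544, -0.2987,  0.0824],
       [ 1.    , -0.0004,  0.0004, -0.0002],
       [-0.0005, -0.2987,  0.9544, -0.1517],
       [ 0.    ,  0.    ,  0.    ,  1.    ]])}
slot [(array([0.5061, 0.255 , 0.0512]), 0.72)]
stand [(array([0.462 , 0.0386, 0.0471]), 0.84), (array([0.6732, 0.0827, 0.0143]), 0.6)]
screwdriver [(array([0.4633, 0.0341, 0.208 ]), 0.68), (array([ 0.4873, -0.1646,  0.009 ]), 0.46)]
driver_tip [(array([0.4675, 0.0333, 0.2095]), 0.58)]
handle_mid [(array([0.4687, 0.0361, 0.2083]), 0.49)]
test_cube [(array([0.5114, 0.295 , 0.0528]), 0.56), (array([0.4659, 0.0387, 0.2104]), 0.52)]
jaw [(array([0.5144, 0.2642, 0.053 ]), 0.43), (array([0.4621, 0.0398, 0.0472]), 0.41)]
clamp [(array([0.5076, 0.2546, 0.0542]), 0.87)]
```

View pics/top0.png

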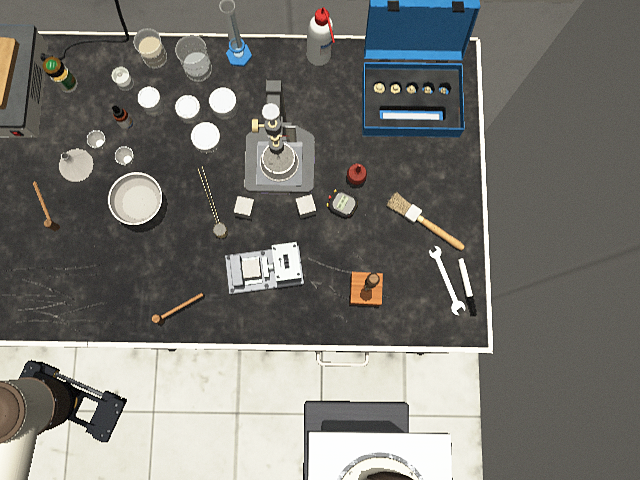

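View pics/side0.png

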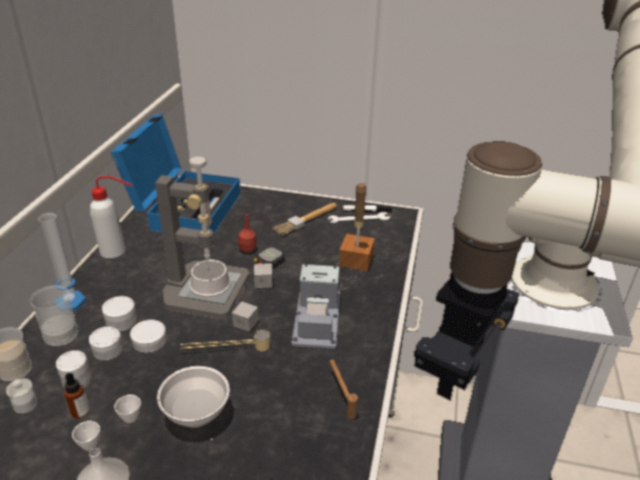

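```bash
python3 - <<'E'
from h import *
np.set_printoptions(precision=4,suppress=True)
for n in('top','side'):
    d=np.load(f'pics/{n}0.npy');W=cloud(n,d);im=cv2.imread(f'pics/{n}0.png')
    x,y,z=np.moveaxis(W,-1,0)
    tab=(abs(x-.5)<.15)&(abs(y-.1)<.3)&(abs(z)<.015);print(n,'table z',np.median(z[tab]))
    m=(abs(x-.5)<.12)&(abs(y-.25)<.13)&(z>.077)&(z<.093)
    r=cv2.minAreaRect((W[m][:,:2]*1000).astype(np.float32));print('cover',m.sum(),r,np.median(z[m]))
    m=(abs(x-.46)<.08)&(abs(y-.035)<.08)&(z>.043)&(z<.057)
    r=cv2.minAreaRect((W[m][:,:2]*1000).astype(np.float32));print('stand',m.sum(),r,np.median(z[m]))
    m=(abs(x-.46)<.05)&(abs(y-.035)<.05)&(z>.12)&(z<.23)
    print('handle',m.sum(),np.median(W[m],0),W[m].max(0),W[m].min(0))
    m&=z>.205; print('htop',m.sum(),np.median(W[m],0),np.ptp(W[m],0))
E
```

```text
top table z 0.001364448566290255
cover 845 ((521.1063842773438, 214.83746337890625), (81.31427001953125, 55.882781982421875), 8.620991706848145) 0.08632669149135164
stand 752 ((468.53228759765625, 33.141357421875), (70.56859588623047, 70.86280059814453), 87.62335205078125) 0.05140159395778787
handle 183 [0.4655 0.0359 0.2106] [0.4819 0.0458 0.2219] [0.4552 0.0207 0.1224]
htop 121 [0.4679 0.034  0.2144] [0.0263 0.0244 0.0164]
side table z 0.002643935557958388
cover 695 ((522.9317016601562, 215.97500610351562), (80.78837585449219, 62.119606018066406), 6.053074359893799) 0.08727931219923457
stand 567 ((471.0334777832031, 33.31060028076172), (82.799072265625, 71.76908111572266), 88.3033218383789) 0.05225412187179068
handle 398 [0.4692 0.0425 0.1747] [0.4826 0.0505 0.2199] [0.4581 0.0235 0.1205]
htop 83 [0.4697 0.0398 0.2137] [0.0245 0.024  0.0148]
```

Request:
arm_command(rows=[{"fingers":100,"travel":[0,0,-4],"roll":8},{"fingers":100,"travel":[0,0,-8],"roll":16}])

```text
time_s: 0.7
tcp_pos: [0.2322, 0.5796, 0.3133]
ee_rot: [[0.786, -0.618, -0.0], [-0.618, -0.786, -0.004], [0.002, 0.003, -1.0]]
wrist_force: [-0.6, 0.8, 0.7]
gripper_width: 0.997
```

Request:
arm_command(rows=[{"fingers":100,"travel":[4.6,1.1,0],"roll":5},{"fingers":100,"travel":[9.2,2.2,0],"roll":10},{"fingers":100,"travel":[13.8,3.3,0],"roll":15},{"fingers":100,"travel":[18.4,4.4,0],"roll":20},{"fingers":100,"travel":[23,5.5,0.5],"roll":25},{"fingers":100,"travel":[27.6,6.6,1],"roll":30},{"fingers":100,"travel":[32.2,7.7,2],"roll":35},{"fingers":100,"travel":[36.8,8.8,3],"roll":40},{"fingers":100,"travel":[41.4,9.9,3],"roll":43},{"fingers":100,"travel":[45.3,10.8,3],"roll":43}])

```text
time_s: 1.7
tcp_pos: [0.5249, 0.215, 0.2834]
ee_rot: [[0.158, -0.987, -0.0], [-0.987, -0.158, -0.0], [0.0, 0.0, -1.0]]
wrist_force: [0.3, -0.1, -0.1]
gripper_width: 0.997
```

Request:
arm_command(rows=[{"fingers":100,"travel":[0,0,0],"roll":0},{"fingers":100,"travel":[0,0,0],"roll":0}])

```text
time_s: 1.9
tcp_pos: [0.5243, 0.2163, 0.2834]
ee_rot: [[0.157, -0.988, -0.0], [-0.988, -0.157, 0.0], [-0.0, 0.0, -1.0]]
wrist_force: [0.3, 1.0, 0.2]
gripper_width: 1.003
```

```bash
python3 - <<'E'
from h import *
s=sense();print(s['tcp_pos'],s['ee_rot'],s['joints'],s['time_s'],s['wrist_force'])
p,d=snap('wrist','w1');W=cloud('wrist',d,s);x,y,z=np.moveaxis(W,-1,0)
m=(abs(x-.52)<.1)&(abs(y-.215)<.1)&(z>.080)&(z<.092)
r=cv2.minAreaRect((W[m][:,:2]*1000).astype(np.float32));print('cover',m.sum(),r,np.median(z[m]))
print([(q['position'],q['p']) for q in search_frame('wrist','slot')])
E
```

```text
[0.52430276 0.21626344 0.28336238] [[ 1.57371006e-01 -9.87539502e-01 -3.12849967e-04]
 [-9.87539548e-01 -1.57371026e-01  3.89064869e-05]
 [-8.76552130e-05  3.02828962e-04 -9.99999950e-01]] [ 3.87731869e+01  1.46092304e+01 -3.10992035e+00 -1.36079131e-02
 -7.22934286e+01 -2.97147131e+01] 1.9 [0.34112963 0.9874612  0.22116525]
cover 4674 ((523.0454711914062, 215.60186767578125), (80.18804931640625, 56.34505844116211), 8.343515396118164) 0.08561098654058671
[([0.5186, 0.2304, 0.0609], 0.71)]
```

View pics/w1.png

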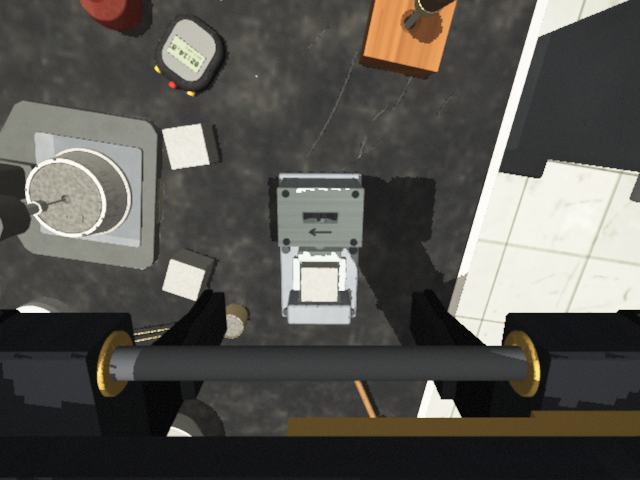

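```bash
python3 - <<'E'
from h import *
im=cv2.imread('pics/w1.png');c=im[170:330,260:380]
cv2.imwrite('pics/c1.png',cv2.resize(c,None,fx=4.5,fy=3.75,interpolation=cv2.INTER_CUBIC))
cv2.imwrite('pics/c1.png',cv2.resize(c,(450,600),interpolation=cv2.INTER_CUBIC))
g=cv2.cvtColor(im,cv2.COLOR_BGR2GRAY)
print(g[208:240:1,296:346:2])
E
```

```text
[[144 144 146 143 146 147 147 144 148 148 149 150 149 151 147 148 150 150
  152 149 150 150 151 150 150]
 [146 143 146 145 145 146 147 147 145 149 148 145 147 145 150 149 149 150
  150 151 148 152 149 152 152]
 [146 147 146 146 145 147 148 149 148 149 146 141 147 149 149 149 148 151
  150 154 147 149 150 150 151]
 [145 147 147 139 137 136 137 136 139 135 139 131 138 141 138 139 138 141
  137 137 141 143 150 149 147]
 [144 144 147 123  95  99 100  98 103 103 105 106 105 103 103 105 101 102
  104 101 103 131 149 149 147]
 [143 145 146 116  43  54  56  52  56  58  58  63  55  63  56  60  51  50
   55  60  58 125 149 145 148]
 [144 140 142 113  43  44  43  43  45  51  48  52  43  51  53  48  39  43
   42  50  46 122 147 146 146]
 [142 142 141 115  44  45  42  44  49  51  48  54  40  51  53  47  41  40
   40  48  45 123 143 146 146]
 [144 143 142 117  43  44  46  41  46  49  49  52  44  50  50  48  41  45
   40  43  45 130 146 146 145]
 [143 145 145 118  42  45  43  51  64  59  48  53  41  53  48  54  42  42
   40  48  53 129 151 151 150]
 [147 147 147 121  42  55  73  85  92  84  73  52 
[... 1560 characters left out ...]
52  82 118 117 118 119 117 118 119 113
  144 147 146 142 146 146 147]
 [144 148 146 147 143 146 146 137  88  64 136 147 148 148 148 148 146 151
  150 149 147 150 150 152 148]
 [142 146 145 145 146 147 148 142 131  80 133 147 146 147 147 148 149 145
  150 147 146 147 146 148 148]
 [142 143 145 145 144 146 145 145 149 120 146 146 145 146 149 147 148 148
  144 144 147 146 146 147 145]
 [144 146 147 143 146 144 144 144 145 148 145 145 145 145 146 147 147 145
  146 147 146 148 148 150 148]
 [147 147 146 146 144 147 147 148 148 146 150 146 147 149 151 147 147 149
  146 148 146 149 148 149 150]
 [146 146 146 148 147 150 146 145 148 148 148 148 147 147 149 148 150 149
  148 150 148 146 149 146 150]]
```

View pics/c1.png

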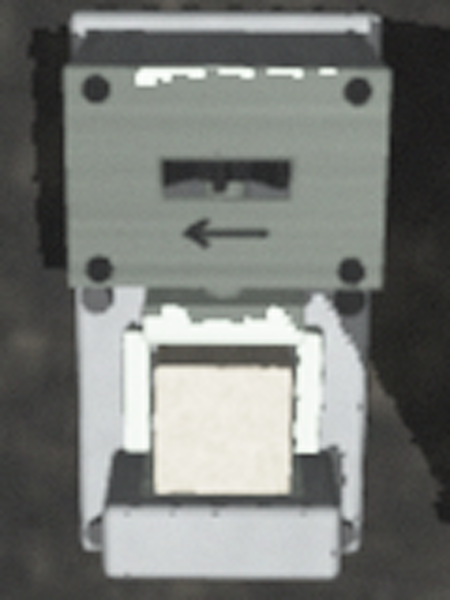

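```bash
cat >> h.py <<'E'
def ray(n,u,v,z,s=None):
    f,cx,cy,R,o=campose(n,s); r=R@np.array([(u-cx)/f,(v-cy)/f,1]); return o+r*(z-o[2])/r[2]
E
python3 - <<'E'
from h import *
s=dict(tcp_pos=[0.52430276,0.21626344,0.28336238],ee_rot=[[0.157371,-.98753952,-3.1e-4],[-.98753952,-.157371,0],[-.0000876,.0003,-1]])
for u,v in [(302.5,217.3),(337.7,217.3),(320,211.9),(320,223.4),(320,217.4)]: print(ray('wrist',u,v,.0853,s))
d=np.load('pics/w1.npy');W=cloud('wrist',d,s);x,y,z=np.moveaxis(W,-1,0)
a=np.radians(8.34);c=np.array([.523,.2156]);cx=np.array([np.cos(a),np.sin(a)]);cy=np.array([-np.sin(a),np.cos(a)])
print('slot in cover',[(ray('wrist',320.1,217.5,.0853,s)[:2]-c)@k for k in(cx,cy)])
for n,S in(('wrist',s),('top',None),('side',None)):
    W=cloud(n,np.load('pics/%s.npy'%('w1' if n=='wrist' else n+'0')),S)
    Q=W[...,:2]-c; X=Q@cx;Y=Q@cy
    m=(abs(X)<14)&(abs(X)<.014)&(Y>.02)&(Y<.14)
    o=np.c_[Y[m],W[m][:,2]]*1000
    o=o[np.argsort(o[:,0])]; 
    b=np.arange(24,130,1.5); print(n,[(round(q,1),round(float(np.median(o[(o[:,0]>=q)&(o[:,0]<q+1.5),1])),1)) for q in b if ((o[:,0]>=q)&(o[:,0]<q+1.5)).sum()>2])
# stand/handle in wrist
x,y,z=np.moveaxis(cloud('wrist',d,s),-1,0)
E
```

```text
[0.53880201 0.21742205 0.0853    ]
[0.50621503 0.21223588 0.0853    ]
[0.52341987 0.20974922 0.0853    ]
[0.52166734 0.22065177 0.0853    ]
[0.52258573 0.21493843 0.0853    ]
slot in cover [np.float64(-0.0006009257014612287), np.float64(-0.0004996533849756058)]
wrist [(np.float64(24.0), 85.8), (np.float64(25.5), 85.4), (np.float64(27.0), 85.4), (np.float64(40.5), 43.9), (np.float64(42.0), 44.4), (np.float64(43.5), 47.5), (np.float64(45.0), 52.4), (np.float64(46.5), 52.5), (np.float64(48.0), 52.7), (np.float64(49.5), 52.7), (np.float64(51.0), 52.6), (np.float64(52.5), 52.8), (np.float64(54.0), 52.5), (np.float64(60.0), 42.6), (np.float64(61.5), 44.0), (np.float64(63.0), 53.1), (np.float64(64.5), 52.6), (np.float64(66.0), 52.8), (np.float64(67.5), 53.0), (np.float64(69.0), 52.6), (np.float64(70.5), 52.5), (np.float64(72.0), 52.8), (np.float64(73.5), 52.8), (np.float64(75.0), 52.6), (np.float64(76.5), 52.5), (np.float64(78.0), 53.0), (np.float64(79.5), 52.7), (np.float64(81.0), 52.7), (np.float64(82.5), 52.6), (np.float64(84.0), 52.8), (np.float64(85.5), 52.5), (np.float64(87.0), 52.6),
[... 3317 characters left out ...]
56.1), (np.float64(85.5), 54.8), (np.float64(87.0), 55.4), (np.float64(88.5), 53.8), (np.float64(90.0), 54.9), (np.float64(91.5), 54.6), (np.float64(93.0), 54.3), (np.float64(94.5), 55.4), (np.float64(96.0), 55.3), (np.float64(103.5), 59.2), (np.float64(105.0), 60.4), (np.float64(106.5), 60.4), (np.float64(108.0), 60.1), (np.float64(109.5), 60.0), (np.float64(111.0), 61.7), (np.float64(112.5), 60.3), (np.float64(114.0), 61.7), (np.float64(115.5), 61.2), (np.float64(117.0), 61.0), (np.float64(118.5), 59.4), (np.float64(120.0), 61.2), (np.float64(121.5), 44.4), (np.float64(123.0), 43.5), (np.float64(124.5), 43.4), (np.float64(126.0), 36.8), (np.float64(127.5), 32.5), (np.float64(129.0), 47.3)]
```

Request:
arm_command(rows=[{"fingers":100,"travel":[4,2,-1],"roll":0},{"fingers":100,"travel":[8,4,-1.7],"roll":0},{"fingers":100,"travel":[12,6,-1.7],"roll":0},{"fingers":100,"travel":[17,8.3,-1.7],"roll":0},{"fingers":100,"travel":[17,8.3,-1.7],"roll":0},{"fingers":100,"travel":[17,8.3,-1.7],"roll":0}])

```text
time_s: 2.6
tcp_pos: [0.4685, 0.036, 0.3013]
ee_rot: [[0.159, -0.987, 0.002], [-0.987, -0.159, 0.001], [-0.001, -0.002, -1.0]]
wrist_force: [0.9, 0.3, -0.2]
gripper_width: 0.997
```

```bash
python3 - <<'E'
from h import *
np.set_printoptions(precision=4,suppress=True)
s=sense();print(s['tcp_pos'],s['ee_rot'],s['joints'])
p,d=snap('wrist','w2');W=cloud('wrist',d,s);x,y,z=np.moveaxis(W,-1,0)
m=(abs(x-.47)<.08)&(abs(y-.035)<.08)&(z>.046)&(z<.055)
r=cv2.minAreaRect((W[m][:,:2]*1000).astype(np.float32));print('stand',m.sum(),r,np.median(z[m]))
for z0 in np.arange(.06,.225,.01):
    m=(abs(x-.47)<.05)&(abs(y-.035)<.05)&(z>z0)&(z<z0+.01)
    if m.sum()>3: print(round(z0,3),m.sum(),np.median(W[m],0),W[m].min(0)[:2],W[m].max(0)[:2])
E
```

```text
[0.4685 0.036  0.3013] [[ 0.1594 -0.9872  0.0015]
 [-0.9872 -0.1594  0.0008]
 [-0.0006 -0.0016 -1.    ]] [ 24.2738   3.9902 -13.5899  -0.0066 -72.321  -15.0971]
stand 3436 ((470.3448486328125, 34.070343017578125), (70.5616455078125, 70.17481994628906), 87.73201751708984) 0.05061444829631845
0.06 8 [0.4708 0.0314 0.0654] [0.4686 0.031 ] [0.4727 0.0324]
0.1 14 [0.4717 0.0251 0.1064] [0.4638 0.024 ] [0.4792 0.0293]
0.11 43 [0.4709 0.0246 0.1179] [0.461  0.0233] [0.4799 0.0298]
0.12 28 [0.4717 0.0245 0.1244] [0.4609 0.0232] [0.4805 0.0316]
0.13 29 [0.4718 0.0235 0.1344] [0.4608 0.022 ] [0.4797 0.0282]
0.14 33 [0.472  0.0226 0.1443] [0.4605 0.0213] [0.481  0.0282]
0.15 109 [0.472  0.0232 0.155 ] [0.4581 0.021 ] [0.4829 0.036 ]
0.16 111 [0.4711 0.0234 0.1648] [0.4583 0.0216] [0.4822 0.0324]
0.17 86 [0.4725 0.0237 0.1738] [0.4598 0.022 ] [0.4818 0.0323]
0.18 61 [0.4711 0.0226 0.1853] [0.4601 0.0213] [0.4815 0.0283]
0.19 68 [0.4722 0.0217 0.1956] [0.4599 0.0206] [0.482  0.0286]
0.2 353 [0.4719 0.0247 0.2054] [0.4571 0.0205] [0.4833 0.0417]
0.21 802 [0.4704 0.0322 0.2151] [0.4594 0.0229] [0.481  0.0437]
```

View pics/w2.png

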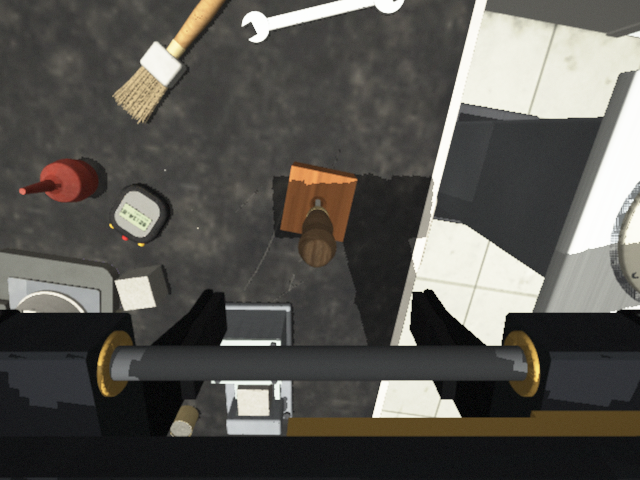

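Request:
arm_command(rows=[{"fingers":100,"travel":[0.2,-0.2,4],"roll":0},{"fingers":100,"travel":[0.2,-0.2,8],"roll":0},{"fingers":100,"travel":[0.2,-0.2,12],"roll":0},{"fingers":100,"travel":[0.2,-0.2,13.7],"roll":0},{"fingers":100,"travel":[0.2,-0.2,13.7],"roll":0},{"fingers":0,"travel":[0.2,-0.2,13.7],"roll":0},{"fingers":0,"travel":[0.2,-0.2,13.7],"roll":0},{"fingers":0,"travel":[0.2,-0.2,13.7],"roll":0},{"fingers":0,"travel":[0.2,-0.2,13.7],"roll":0},{"fingers":0,"travel":[0.2,-0.2,13.7],"roll":0}])

```text
time_s: 3.65
tcp_pos: [0.4716, 0.0345, 0.1642]
ee_rot: [[0.16, -0.987, 0.001], [-0.987, -0.16, 0.001], [-0.0, -0.001, -1.0]]
wrist_force: [-0.2, 0.2, -0.1]
gripper_width: 0.633
```

Request:
arm_command(rows=[{"fingers":0,"travel":[0,0,0],"roll":0},{"fingers":0,"travel":[0,0,0],"roll":0}])

```text
time_s: 3.85
tcp_pos: [0.4714, 0.0343, 0.1637]
ee_rot: [[0.159, -0.987, 0.0], [-0.987, -0.159, 0.0], [-0.0, -0.0, -1.0]]
wrist_force: [0.3, 0.3, 0.1]
gripper_width: 0.449
```

Request:
arm_command(rows=[{"fingers":0,"travel":[0,0,0],"roll":0},{"fingers":0,"travel":[0,0,0],"roll":0},{"fingers":0,"travel":[0,0,0],"roll":0},{"fingers":0,"travel":[0,0,0],"roll":0},{"fingers":0,"travel":[0,0,0],"roll":0}])

```text
time_s: 4.35
tcp_pos: [0.4715, 0.0344, 0.1636]
ee_rot: [[0.16, -0.987, 0.0], [-0.987, -0.16, -0.0], [0.0, -0.0, -1.0]]
wrist_force: [-0.0, -0.2, -0.0]
gripper_width: 0.3
```

Request:
arm_command(rows=[{"fingers":0,"travel":[0,0,-2],"roll":0},{"fingers":0,"travel":[0,0,-4],"roll":0},{"fingers":0,"travel":[0,0,-7],"roll":0},{"fingers":0,"travel":[0,0,-11],"roll":0},{"fingers":0,"travel":[0,0,-11],"roll":0},{"fingers":0,"travel":[0,0,-11],"roll":0}])

```text
time_s: 4.95
tcp_pos: [0.4712, 0.0346, 0.2739]
ee_rot: [[0.159, -0.987, 0.001], [-0.987, -0.159, 0.001], [-0.001, -0.001, -1.0]]
wrist_force: [0.0, -0.4, -1.6]
gripper_width: 0.303
```

```bash
python3 - <<'E'
from h import *
np.set_printoptions(precision=4,suppress=True)
s=sense();print(s['tcp_pos'],s['gripper_width'])
p,d=snap('wrist','w3')
snap('side','s3')
a=cv2.imread('pics/w3.png');b=cv2.imread('pics/s3.png')[120:360,280:460]
cv2.imwrite('pics/v3.png',np.hstack([cv2.resize(a[100:400,200:440],(360,450)),cv2.resize(b,(338,450))]))
E
```

```text
[0.4712 0.0346 0.2739] 0.3031164686244779
```

View pics/v3.png

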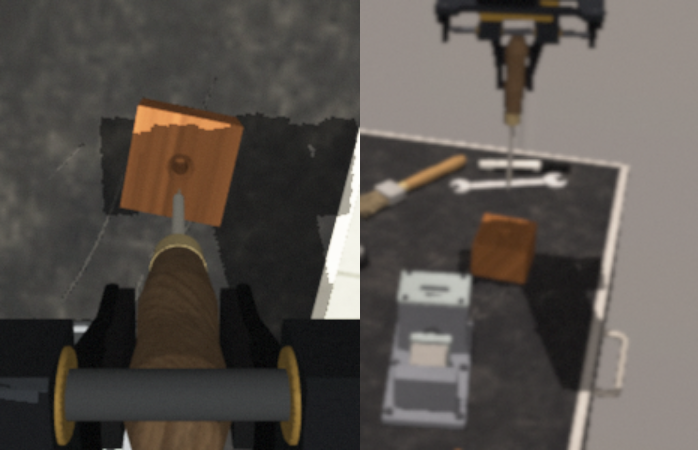

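```bash
python3 - <<'E'
from h import *
np.set_printoptions(precision=4,suppress=True)
s=sense();t=np.array(s['tcp_pos']);R=np.array(s['ee_rot'])
im=cv2.imread('pics/w3.png').astype(int);d=np.load('pics/w3.npy')
print(im[222:242:1,308:330,0]); 
print((d[224:250:2,310:328]*1000).astype(int))
W=cloud('wrist',d,s)
for v in (232,236,240,246): print(v,W[v,314:324:2].round(4).tolist())
print('hole',ray('wrist',320,210,.050,s))
for u,v in((318.5,229.5),):
    q=ray('wrist',u,v,t[2]-.1575,s);print('tip',q,'tool',R.T@(q-t))
E
```

```text
[[ 49  47  45  46  39  38  40  39  43  40  40  42  42  42  41  38  45  45
   43  42  43  44]
 [ 47  49  47  42  36  41  41  37  39  42  41  41  43  39  40  40  43  45
   43  45  42  42]
 [ 50  49  46  40  42  39  39  38  40  43  42  41  43  42  43  44  41  43
   44  44  41  42]
 [ 49  44  46  40  41  38  39  37  42  40  46  50  49  42  41  40  41  44
   43  44  41  46]
 [ 48  47  45  38  40  39  42  41  39  43  50  65  56  43  42  41  42  43
   40  46  43  47]
 [ 46  46  44  41  39  38  40  41  40  42  56  75  64  42  41  43  44  43
   46  44  42  42]
 [ 50  46  46  40  38  37  40  42  42  46  66  78  63  43  43  39  42  41
   45  43  40  41]
 [ 45  46  43  38  38  40  39  42  58  74  83  88  77  54  41  44  43  45
   44  45  44  44]
 [ 49  43  43  37  39  38  40  51  81  97  97  97  96  76  54  42  43  44
   47  43  41  43]
 [ 49  48  39  36  38  37  41  62  92  96  99  99  93  90  68  42  46  43
   42  43  46  43]
 [ 44  46  42  37  40  38  42  70  92  97  99  98  98  92  65  45  44  43
   41  41  42  41]
 [ 47  43  42  40  38  39  42  71  91  94  99  98  94  94  70  48  45  47
   
[... 1649 characters left out ...]
91 391 393]
 [445 446 445 447 266 262 261 261 260 260 261 262 265 446 447 445 445 445]]
232 [[0.4706, 0.0544, 0.0494], [0.472, 0.0317, 0.1324], [0.4705, 0.0312, 0.1334], [0.4689, 0.0311, 0.1327], [0.4625, 0.0534, 0.0484]]
236 [[0.4699, 0.059, 0.048], [0.472, 0.0317, 0.1439], [0.4705, 0.0309, 0.1458], [0.469, 0.0311, 0.1443], [0.4619, 0.0572, 0.0497]]
240 [[0.4693, 0.063, 0.0488], [0.472, 0.0315, 0.1554], [0.4706, 0.031, 0.1562], [0.4691, 0.031, 0.1553], [0.4612, 0.0618, 0.0484]]
246 [[0.4731, 0.0335, 0.1643], [0.4719, 0.0314, 0.1705], [0.4706, 0.0311, 0.1707], [0.4692, 0.0308, 0.171], [0.4674, 0.0326, 0.1643]]
hole [0.4683 0.0309 0.05  ]
tip [0.4695 0.034  0.1147] tool [0.0001 0.0004 0.1575]
```

Request:
arm_command(rows=[{"fingers":0,"travel":[-3,-1.2,0],"roll":0},{"fingers":0,"travel":[-7,-2.8,0],"roll":0},{"fingers":0,"travel":[-11,-4.5,0],"roll":0},{"fingers":0,"travel":[-15,-6.1,0],"roll":0},{"fingers":0,"travel":[-17,-6.95,0],"roll":0},{"fingers":0,"travel":[-17,-6.95,1.5],"roll":0},{"fingers":0,"travel":[-17,-6.95,1.5],"roll":0},{"fingers":0,"travel":[-17,-6.95,1.5],"roll":0}])

```text
time_s: 5.85
tcp_pos: [0.5124, 0.2126, 0.2576]
ee_rot: [[0.159, -0.987, -0.002], [-0.987, -0.159, -0.002], [0.002, 0.002, -1.0]]
wrist_force: [0.8, -0.4, -1.0]
gripper_width: 0.305
```

```bash
python3 - <<'E'
from h import *
np.set_printoptions(precision=4,suppress=True)
s=sense();t=np.array(s['tcp_pos']);R=np.array(s['ee_rot']);print(t,s['wrist_force'])
p,d=snap('wrist','w4');W=cloud('wrist',d,s)
x,y,z=np.moveaxis(W,-1,0)
m=(abs(x-.52)<.06)&(abs(y-.215)<.06)&(z>.080)&(z<.092)
print(cv2.minAreaRect((W[m][:,:2]*1000).astype(np.float32)),np.median(z[m]))
im=cv2.imread('pics/w4.png');cv2.imwrite('pics/v4.png',cv2.resize(im[160:280,240:400],(800,600),interpolation=cv2.INTER_CUBIC))
E
```

```text
[0.5124 0.2126 0.2576] [ 0.7807 -0.3986 -0.9696]
((523.1048583984375, 215.54721069335938), (80.30645751953125, 56.37503433227539), 8.795060157775879) 0.08561552279717027
```

View pics/v4.png

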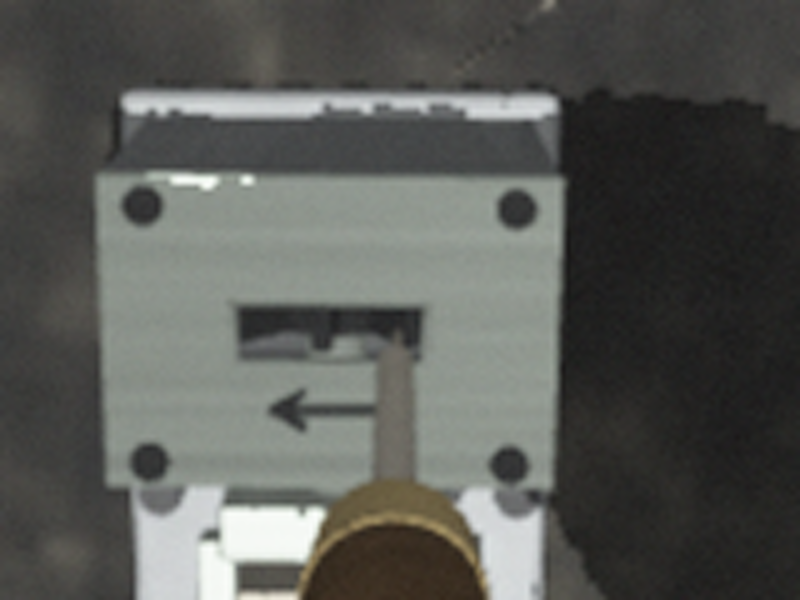

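```bash
python3 - <<'E'
from h import *
s=dict(tcp_pos=[.5124,.2126,.2576],ee_rot=[[0.159,-.987,-.002],[-.987,-.159,-.002],[.002,.002,-1]])
R=np.array(s['ee_rot'])
sl=ray('wrist',305.9,226.4,.0855,s);tp=ray('wrist',319.3,226.5,.1001,s);print(sl,tp,'tool xy tip->slot',R.T@(sl-tp))
for v in(222.2,231.5):print(ray('wrist',306,v,.0855,s))
E
```

```text
[0.52236391 0.21489229 0.0855    ] [0.51145809 0.20945191 0.1001    ] tool xy tip->slot [-0.00366483 -0.01165826  0.01456731]
[0.52284178 0.21115032 0.0855    ]
[0.52158747 0.21943931 0.0855    ]
```

```bash
python3 - <<'E'
from h import *
np.set_printoptions(precision=4,suppress=True)
s=sense();t=np.array(s['tcp_pos']);R=np.array(s['ee_rot'])
for f,s in(('w4',dict(tcp_pos=t,ee_rot=R)),('w3',dict(tcp_pos=[.4712,.0346,.2739],ee_rot=[[.159,-.987,.001],[-.987,-.159,.001],[-.001,-.001,-1]]))):
    W=cloud('wrist',np.load(f'pics/{f}.npy'),s);T=(W-np.array(s['tcp_pos']))@np.array(s['ee_rot'])
    for a in np.arange(.075,.165,.006):
        m=(abs(T[...,0])<.015)&(abs(T[...,1])<.01)&(T[...,2]>a)&(T[...,2]<a+.006)
        if m.sum()>2: q=T[m]; print(f,round(a,3),m.sum(),'x max',np.percentile(q[:,0],90).round(4),'y mid',((q[:,1].max()+q[:,1].min())/2).round(4),np.ptp(q[:,1]).round(4),q[:,2].max().round(4))
E
```

```text
w4 0.075 3 x max 0.0036 y mid -0.0003 0.0019 0.081
w4 0.081 22 x max 0.0035 y mid 0.0 0.0052 0.0865
w4 0.087 24 x max 0.0035 y mid -0.0 0.0054 0.093
w4 0.093 25 x max 0.0035 y mid 0.0 0.0055 0.0989
w4 0.099 20 x max 0.0036 y mid 0.0 0.0056 0.105
w4 0.105 23 x max 0.0036 y mid 0.0 0.0057 0.1105
w4 0.111 20 x max 0.0035 y mid -0.0 0.0058 0.1167
w4 0.117 14 x max 0.0033 y mid 0.0004 0.0052 0.1224
w4 0.123 15 x max 0.0034 y mid -0.0 0.0046 0.1287
w4 0.129 13 x max 0.0034 y mid -0.0 0.0046 0.1338
w4 0.135 17 x max 0.0033 y mid -0.0 0.0047 0.141
w4 0.141 11 x max 0.0035 y mid -0.0 0.0048 0.1464
w4 0.147 3 x max 0.0034 y mid 0.0004 0.0008 0.1496
w4 0.153 4 x max 0.0031 y mid 0.0004 0.0008 0.1576
w4 0.165 39 x max 0.0131 y mid -0.0 0.0194 0.171
w3 0.081 20 x max 0.0035 y mid -0.0 0.0052 0.0856
w3 0.087 26 x max 0.0035 y mid -0.0 0.0054 0.0922
w3 0.093 25 x max 0.0036 y mid -0.0 0.0055 0.0988
w3 0.099 20 x max 0.0035 y mid -0.0 0.0056 0.1048
w3 0.105 23 x max 0.0034 y mid -0.0 0.0057 0.1104
w3 0.111 19 x max 0.0034 y mid -0.0 0.0058 0.1168
w3 0.117 16 x max 0.0034 y mid 0.0003 0.0052 0.1229
w3 0.123 14 x max 0.0033 y mid -0.0 0.0046 0.1283
w3 0.129 15 x max 0.0032 y mid -0.0 0.0047 0.1349
w3 0.135 13 x max 0.0031 y mid -0.0 0.0047 0.1401
w3 0.141 14 x max 0.0034 y mid -0.0 0.0048 0.1463
w3 0.147 3 x max 0.0033 y mid 0.0004 0.0008 0.1504
w3 0.153 4 x max 0.0034 y mid 0.0004 0.0008 0.1573
```

Request:
arm_command(rows=[{"fingers":0,"travel":[-0.1,0,0.5],"roll":0},{"fingers":0,"travel":[-0.1,0,1.2],"roll":0},{"fingers":0,"travel":[-0.1,0,1.7],"roll":0},{"fingers":0,"travel":[-0.1,0,2.1],"roll":0},{"fingers":0,"travel":[-0.1,0,2.1],"roll":0}])

```text
time_s: 6.4
tcp_pos: [0.5123, 0.214, 0.2367]
ee_rot: [[0.159, -0.987, -0.001], [-0.987, -0.159, -0.001], [0.001, 0.001, -1.0]]
wrist_force: [0.0, 0.1, -1.5]
gripper_width: 0.307
```

Request:
arm_command(rows=[{"fingers":0,"travel":[0,0,0.25],"roll":0},{"fingers":0,"travel":[0,0,0.5],"roll":0},{"fingers":0,"travel":[0,0,0.85],"roll":0},{"fingers":0,"travel":[0,0,0.85],"roll":0}])

```text
time_s: 6.8
tcp_pos: [0.5133, 0.2147, 0.229]
ee_rot: [[0.16, -0.987, 0.002], [-0.987, -0.16, 0.001], [-0.001, -0.002, -1.0]]
wrist_force: [1.8, 0.7, -0.6]
gripper_width: 0.298
```

Request:
arm_command(rows=[{"fingers":0,"travel":[0,-0.25,0],"roll":0},{"fingers":0,"travel":[0,-0.5,0],"roll":0},{"fingers":0,"travel":[0,-0.75,0],"roll":0},{"fingers":0,"travel":[0,-1.0,0],"roll":0},{"fingers":0,"travel":[0,-1.0,0],"roll":0}])

```text
time_s: 7.3
tcp_pos: [0.5222, 0.2157, 0.2287]
ee_rot: [[0.159, -0.987, -0.002], [-0.987, -0.159, -0.001], [0.001, 0.002, -1.0]]
wrist_force: [-2.8, 0.2, -0.5]
gripper_width: 0.303
```

Request:
arm_command(rows=[{"fingers":0,"travel":[0,-0.25,0],"roll":0},{"fingers":0,"travel":[0,-0.5,0],"roll":0},{"fingers":0,"travel":[0,-0.5,0],"roll":0}])

```text
time_s: 7.6
tcp_pos: [0.5273, 0.2165, 0.2284]
ee_rot: [[0.159, -0.987, -0.001], [-0.987, -0.159, -0.001], [0.001, 0.002, -1.0]]
wrist_force: [-2.2, -0.2, -0.7]
gripper_width: 0.297
```

Request:
arm_command(rows=[{"fingers":0,"travel":[0,-0.25,0],"roll":0},{"fingers":0,"travel":[0,-0.5,0],"roll":0},{"fingers":0,"travel":[0,-0.5,0],"roll":0}])

```text
time_s: 7.9
tcp_pos: [0.5331, 0.2177, 0.2292]
ee_rot: [[0.16, -0.987, 0.001], [-0.987, -0.16, 0.0], [-0.0, -0.001, -1.0]]
wrist_force: [-1.6, -0.6, -0.6]
gripper_width: 0.3
```

```bash
cat > jaw.py <<'E'
from h import *
import sys
np.set_printoptions(precision=4,suppress=True)
s=sense();print(s['tcp_pos'],s['wrist_force'],s['time_s'])
t=np.array(s['tcp_pos']);R=np.array(s['ee_rot'])
p,d=snap('wrist',sys.argv[1]);W=cloud('wrist',d,s);T=(W-t)@R
for a in np.arange(.081,.165,.012):
    m=(abs(T[...,0])<.015)&(abs(T[...,1])<.01)&(T[...,2]>a)&(T[...,2]<a+.012)
    if m.sum()>2: q=T[m]; print(round(a,3),m.sum(),'x',np.percentile(q[:,0],90).round(4),'y',((q[:,1].max()+q[:,1].min())/2).round(4))
a=np.radians(8.9);c=np.array([.523,.2155]);cx=np.array([np.cos(a),np.sin(a)]);cy=np.array([-np.sin(a),np.cos(a)])
Q=W[...,:2]-c;X=Q@cx;Y=Q@cy
g=[]
for lo,hi in((-.023,-.021),(-.018,-.008),(.008,.018)):
    m=(X>lo)&(X<hi)&(W[...,2]>.048)&(W[...,2]<.056)&(Y>.03)&(Y<.085);y=np.sort(Y[m])*1000
    k=np.argmax(np.diff(y)) if len(y)>3 else 0
    print('jaw/cube gap',len(y),y[:1],y[k:k+2] if len(y)>3 else None)
E
python3 jaw.py w5
```

```text
[0.5331 0.2177 0.2292] [-1.5863 -0.6238 -0.5804] 7.9
0.081 48 x 0.0035 y 0.0
0.093 42 x 0.0035 y 0.0001
0.105 36 x 0.0036 y 0.0004
0.117 37 x 0.0035 y 0.0004
0.129 31 x 0.0034 y 0.0004
0.141 603 x 0.0131 y 0.0
0.153 76 x 0.001 y 0.0021
jaw/cube gap 24 [45.5774] [54.5618 55.7722]
jaw/cube gap 223 [45.3363] [57.4524 61.7689]
jaw/cube gap 0 [] None
```

Request:
arm_command(rows=[{"fingers":0,"travel":[0,0,-0.5],"roll":0},{"fingers":0,"travel":[0,0,-1.0],"roll":0},{"fingers":0,"travel":[0,0.7,-1.0],"roll":0},{"fingers":0,"travel":[0,1.4,-1.0],"roll":0},{"fingers":0,"travel":[0,2.1,-1.0],"roll":0},{"fingers":0,"travel":[0,2.1,-1.0],"roll":0},{"fingers":0,"travel":[0,2.1,-0.6],"roll":0},{"fingers":0,"travel":[0,2.1,-0.3],"roll":0},{"fingers":0,"travel":[0,2.1,0],"roll":0},{"fingers":0,"travel":[0,2.1,0],"roll":0}])

```text
time_s: 8.95
tcp_pos: [0.5122, 0.2143, 0.2286]
ee_rot: [[0.16, -0.987, 0.0], [-0.987, -0.16, -0.0], [0.0, -0.0, -1.0]]
wrist_force: [1.0, -0.6, -0.5]
gripper_width: 0.3
```

Request:
arm_command(rows=[{"fingers":0,"travel":[0,-0.25,0],"roll":0},{"fingers":0,"travel":[0,-0.5,0],"roll":0},{"fingers":0,"travel":[0,-0.75,0],"roll":0},{"fingers":0,"travel":[0,-1.0,0],"roll":0},{"fingers":0,"travel":[0,-1.0,0],"roll":0}])

```text
time_s: 9.45
tcp_pos: [0.5213, 0.2155, 0.2288]
ee_rot: [[0.159, -0.987, -0.002], [-0.987, -0.159, -0.001], [0.001, 0.002, -1.0]]
wrist_force: [-2.0, -1.0, 0.7]
gripper_width: 0.303
```

Request:
arm_command(rows=[{"fingers":0,"travel":[0,-0.25,0],"roll":0},{"fingers":0,"travel":[0,-0.5,0],"roll":0},{"fingers":0,"travel":[0,-0.75,0],"roll":0},{"fingers":0,"travel":[0,-1.1,0],"roll":0},{"fingers":0,"travel":[0,-1.1,0],"roll":0}])

```text
time_s: 9.95
tcp_pos: [0.5332, 0.2177, 0.2291]
ee_rot: [[0.16, -0.987, 0.001], [-0.987, -0.16, 0.0], [0.0, -0.001, -1.0]]
wrist_force: [-2.4, 0.0, -0.4]
gripper_width: 0.302
```

```bash
python3 jaw.py w6
```

```text
[0.5332 0.2177 0.2291] [-2.4     0.0334 -0.3762] 9.95
0.081 50 x 0.0037 y 0.0
0.093 40 x 0.0036 y 0.0003
0.105 37 x 0.0035 y 0.0004
0.117 34 x 0.0035 y 0.0004
0.129 33 x 0.0035 y -0.0027
0.141 607 x 0.0131 y 0.0
0.153 79 x 0.0011 y 0.0021
jaw/cube gap 23 [47.7446] [49.7418 51.0738]
jaw/cube gap 221 [47.2311] [59.5764 61.7147]
jaw/cube gap 0 [] None
```

Request:
arm_command(rows=[{"fingers":0,"travel":[0,0,-0.5],"roll":0},{"fingers":0,"travel":[0,0,-1.0],"roll":0},{"fingers":0,"travel":[0,0.7,-1.0],"roll":0},{"fingers":0,"travel":[0,1.4,-1.0],"roll":0},{"fingers":0,"travel":[0,2.1,-1.0],"roll":0},{"fingers":0,"travel":[0,2.1,-1.0],"roll":0},{"fingers":0,"travel":[0,2.1,-0.6],"roll":0},{"fingers":0,"travel":[0,2.1,-0.3],"roll":0},{"fingers":0,"travel":[0,2.1,0],"roll":0},{"fingers":0,"travel":[0,2.1,0],"roll":0}])

```text
time_s: 11.0
tcp_pos: [0.5122, 0.2143, 0.2286]
ee_rot: [[0.16, -0.987, 0.001], [-0.987, -0.16, -0.0], [0.0, -0.001, -1.0]]
wrist_force: [1.4, 0.6, -0.3]
gripper_width: 0.301
```

Request:
arm_command(rows=[{"fingers":0,"travel":[0,-0.25,0],"roll":0},{"fingers":0,"travel":[0,-0.5,0],"roll":0},{"fingers":0,"travel":[0,-0.75,0],"roll":0},{"fingers":0,"travel":[0,-1.0,0],"roll":0},{"fingers":0,"travel":[0,-1.0,0],"roll":0}])

```text
time_s: 11.5
tcp_pos: [0.5213, 0.2155, 0.2288]
ee_rot: [[0.159, -0.987, -0.002], [-0.987, -0.159, -0.001], [0.001, 0.002, -1.0]]
wrist_force: [-2.4, -0.8, -0.0]
gripper_width: 0.304
```

Request:
arm_command(rows=[{"fingers":0,"travel":[0,-0.25,0],"roll":0},{"fingers":0,"travel":[0,-0.5,0],"roll":0},{"fingers":0,"travel":[0,-0.5,0],"roll":0}])

```text
time_s: 11.8
tcp_pos: [0.5263, 0.2164, 0.2285]
ee_rot: [[0.159, -0.987, -0.001], [-0.987, -0.159, -0.001], [0.001, 0.001, -1.0]]
wrist_force: [-2.3, -1.5, -1.4]
gripper_width: 0.304
```

Request:
arm_command(rows=[{"fingers":0,"travel":[0,-0.15,0],"roll":0},{"fingers":0,"travel":[0,-0.3,0],"roll":0},{"fingers":0,"travel":[0,-0.3,0],"roll":0}])

```text
time_s: 12.1
tcp_pos: [0.5298, 0.2171, 0.2291]
ee_rot: [[0.16, -0.987, 0.0], [-0.987, -0.16, -0.0], [0.0, -0.0, -1.0]]
wrist_force: [-3.0, -0.8, -1.2]
gripper_width: 0.303
```

Request:
arm_command(rows=[{"fingers":0,"travel":[0,-0.15,0],"roll":0},{"fingers":0,"travel":[0,-0.3,0],"roll":0},{"fingers":0,"travel":[0,-0.3,0],"roll":0}])

```text
time_s: 12.4
tcp_pos: [0.5329, 0.2177, 0.2293]
ee_rot: [[0.16, -0.987, 0.001], [-0.987, -0.16, 0.0], [-0.0, -0.001, -1.0]]
wrist_force: [-1.4, 0.3, -0.8]
gripper_width: 0.301
```

```bash
python3 jaw.py w7
```

```text
[0.5329 0.2177 0.2293] [-1.3702  0.2682 -0.7991] 12.4
0.081 49 x 0.0035 y 0.0
0.093 41 x 0.0035 y 0.0001
0.105 36 x 0.0034 y 0.0004
0.117 33 x 0.0034 y 0.0004
0.129 33 x 0.0035 y 0.0004
0.141 603 x 0.0131 y 0.0001
0.153 81 x 0.0012 y 0.0016
jaw/cube gap 23 [49.5113] [51.2231 52.3319]
jaw/cube gap 209 [49.2399] [76.888  78.5328]
jaw/cube gap 0 [] None
```

Request:
arm_command(rows=[{"fingers":0,"travel":[0,0,-0.5],"roll":0},{"fingers":0,"travel":[0,0,-1.0],"roll":0},{"fingers":0,"travel":[0,0.7,-1.0],"roll":0},{"fingers":0,"travel":[0,1.4,-1.0],"roll":0},{"fingers":0,"travel":[0,2.1,-1.0],"roll":0},{"fingers":0,"travel":[0,2.1,-1.0],"roll":0},{"fingers":0,"travel":[0,2.1,-0.6],"roll":0},{"fingers":0,"travel":[0,2.1,-0.3],"roll":0},{"fingers":0,"travel":[0,2.1,0],"roll":0},{"fingers":0,"travel":[0,2.1,0],"roll":0}])

```text
time_s: 13.45
tcp_pos: [0.5121, 0.2143, 0.2285]
ee_rot: [[0.16, -0.987, 0.0], [-0.987, -0.16, -0.0], [0.0, -0.0, -1.0]]
wrist_force: [0.0, 0.7, -0.2]
gripper_width: 0.302
```

Request:
arm_command(rows=[{"fingers":0,"travel":[0,-0.3,0],"roll":0},{"fingers":0,"travel":[0,-0.6,0],"roll":0},{"fingers":0,"travel":[0,-0.8,0],"roll":0},{"fingers":0,"travel":[0,-0.8,0],"roll":0}])

```text
time_s: 13.85
tcp_pos: [0.5193, 0.2152, 0.2287]
ee_rot: [[0.159, -0.987, -0.002], [-0.987, -0.159, -0.001], [0.001, 0.002, -1.0]]
wrist_force: [-1.6, -0.5, 0.5]
gripper_width: 0.307
```

Request:
arm_command(rows=[{"fingers":0,"travel":[0,-0.15,0],"roll":0},{"fingers":0,"travel":[0,-0.3,0],"roll":0},{"fingers":0,"travel":[0,-0.3,0],"roll":0}])

```text
time_s: 14.15
tcp_pos: [0.5223, 0.2157, 0.2288]
ee_rot: [[0.159, -0.987, -0.001], [-0.987, -0.159, -0.001], [0.0, 0.001, -1.0]]
wrist_force: [-2.0, -0.1, 0.0]
gripper_width: 0.302
```

Request:
arm_command(rows=[{"fingers":0,"travel":[0,-0.1,0],"roll":0},{"fingers":0,"travel":[0,-0.2,0],"roll":0},{"fingers":0,"travel":[0,-0.2,0],"roll":0}])

```text
time_s: 14.45
tcp_pos: [0.5243, 0.2161, 0.2287]
ee_rot: [[0.159, -0.987, -0.001], [-0.987, -0.159, -0.001], [0.0, 0.001, -1.0]]
wrist_force: [-2.5, -1.1, -1.2]
gripper_width: 0.304
```

```bash
python3 jaw.py w8
```

```text
[0.5243 0.2161 0.2287] [-2.5285 -1.0527 -1.1631] 14.45
0.081 42 x 0.0036 y 0.0
0.093 43 x 0.0037 y 0.0004
0.105 38 x 0.0035 y 0.0004
0.117 33 x 0.0035 y 0.0004
0.129 35 x 0.0035 y -0.0021
0.141 588 x 0.0132 y 0.0001
0.153 67 x 0.0011 y 0.0002
jaw/cube gap 24 [50.6016] [58.0551 59.2925]
jaw/cube gap 9 [50.0736] [51.0196 52.6256]
jaw/cube gap 0 [] None
```

Request:
arm_command(rows=[{"fingers":0,"travel":[0,-0.1,0],"roll":0},{"fingers":0,"travel":[0,-0.15,0],"roll":0},{"fingers":0,"travel":[0,-0.15,0],"roll":0}])

```text
time_s: 14.8
tcp_pos: [0.5261, 0.2165, 0.229]
ee_rot: [[0.16, -0.987, -0.0], [-0.987, -0.16, -0.0], [0.0, 0.0, -1.0]]
wrist_force: [-2.5, -1.3, -2.0]
gripper_width: 0.3
```

Request:
arm_command(rows=[{"fingers":0,"travel":[0,-0.1,0],"roll":0},{"fingers":0,"travel":[0,-0.1,0],"roll":0},{"fingers":0,"travel":[0,-0.1,0],"roll":0}])

```text
time_s: 15.1
tcp_pos: [0.5272, 0.2167, 0.2292]
ee_rot: [[0.16, -0.987, 0.0], [-0.987, -0.16, 0.0], [-0.0, -0.0, -1.0]]
wrist_force: [-1.4, -1.1, -1.4]
gripper_width: 0.305
```

Request:
arm_command(rows=[{"fingers":0,"travel":[0,-0.1,0],"roll":0},{"fingers":0,"travel":[0,-0.1,0],"roll":0},{"fingers":0,"travel":[0,-0.1,0],"roll":0}])

```text
time_s: 15.4
tcp_pos: [0.5281, 0.2169, 0.2291]
ee_rot: [[0.16, -0.987, 0.0], [-0.987, -0.16, 0.0], [-0.0, -0.0, -1.0]]
wrist_force: [-2.3, -0.5, -1.5]
gripper_width: 0.301
```

Request:
arm_command(rows=[{"fingers":0,"travel":[0,-0.1,0],"roll":0},{"fingers":0,"travel":[0,-0.1,0],"roll":0},{"fingers":0,"travel":[0,-0.1,0],"roll":0}])

```text
time_s: 15.7
tcp_pos: [0.5291, 0.217, 0.2291]
ee_rot: [[0.16, -0.987, 0.0], [-0.987, -0.16, 0.0], [-0.0, -0.0, -1.0]]
wrist_force: [-2.4, -1.4, -1.1]
gripper_width: 0.301
```

Request:
arm_command(rows=[{"fingers":0,"travel":[0,-0.1,0],"roll":0},{"fingers":0,"travel":[0,-0.1,0],"roll":0},{"fingers":0,"travel":[0,-0.1,0],"roll":0}])

```text
time_s: 16.0
tcp_pos: [0.5301, 0.2171, 0.2291]
ee_rot: [[0.16, -0.987, 0.0], [-0.987, -0.16, 0.0], [-0.0, -0.0, -1.0]]
wrist_force: [-1.9, -0.9, -2.0]
gripper_width: 0.304
```

```bash
python3 jaw.py w9
```

```text
[0.5301 0.2171 0.2291] [-1.8603 -0.9059 -1.9631] 16.0
0.081 44 x 0.0035 y 0.0
0.093 40 x 0.0034 y 0.0004
0.105 38 x 0.0033 y 0.0004
0.117 35 x 0.0034 y 0.0004
0.129 33 x 0.0034 y 0.0004
0.141 575 x 0.0133 y 0.0001
0.153 93 x 0.0013 y 0.0012
jaw/cube gap 14 [51.2076] [54.3285 55.6992]
jaw/cube gap 115 [50.9084] [69.9123 71.2733]
jaw/cube gap 0 [] None
```

Request:
arm_command(rows=[{"fingers":0,"travel":[0,-0.1,0],"roll":0},{"fingers":0,"travel":[0,-0.1,0],"roll":0},{"fingers":0,"travel":[0,-0.1,0],"roll":0}])

```text
time_s: 16.35
tcp_pos: [0.5311, 0.2173, 0.2291]
ee_rot: [[0.16, -0.987, 0.0], [-0.987, -0.16, 0.0], [-0.0, -0.0, -1.0]]
wrist_force: [-2.6, -0.4, -0.6]
gripper_width: 0.302
```

Request:
arm_command(rows=[{"fingers":0,"travel":[0,-0.1,0],"roll":0},{"fingers":0,"travel":[0,-0.1,0],"roll":0},{"fingers":0,"travel":[0,-0.1,0],"roll":0}])

```text
time_s: 16.65
tcp_pos: [0.532, 0.2174, 0.2291]
ee_rot: [[0.16, -0.987, 0.0], [-0.987, -0.16, -0.0], [0.0, -0.0, -1.0]]
wrist_force: [-2.5, 0.9, -0.8]
gripper_width: 0.304
```

Request:
arm_command(rows=[{"fingers":0,"travel":[0,-0.1,0],"roll":0},{"fingers":0,"travel":[0,-0.1,0],"roll":0},{"fingers":0,"travel":[0,-0.1,0],"roll":0}])

```text
time_s: 16.95
tcp_pos: [0.5326, 0.2175, 0.2289]
ee_rot: [[0.159, -0.987, -0.001], [-0.987, -0.159, -0.0], [0.0, 0.001, -1.0]]
wrist_force: [-3.5, -0.1, -0.4]
gripper_width: 0.306
```

Request:
arm_command(rows=[{"fingers":0,"travel":[0,-0.1,0],"roll":0},{"fingers":0,"travel":[0,-0.1,0],"roll":0},{"fingers":0,"travel":[0,-0.1,0],"roll":0}])

```text
time_s: 17.25
tcp_pos: [0.5334, 0.2175, 0.2288]
ee_rot: [[0.159, -0.987, -0.001], [-0.987, -0.159, -0.001], [0.0, 0.002, -1.0]]
wrist_force: [-4.6, -1.0, -0.4]
gripper_width: 0.302
```

```bash
python3 jaw.py w10
```

```text
[0.5334 0.2175 0.2288] [-4.5824 -1.0387 -0.3588] 17.25
0.081 46 x 0.0035 y 0.0007
0.093 46 x 0.0035 y 0.0007
0.105 42 x 0.0033 y 0.0007
0.117 33 x 0.0033 y 0.0011
0.129 29 x 0.0032 y 0.0008
0.141 591 x 0.0133 y 0.0001
0.153 95 x 0.0013 y 0.002
jaw/cube gap 20 [51.8012] [59.6837 61.0178]
jaw/cube gap 171 [51.0474] [74.6288 76.3531]
jaw/cube gap 0 [] None
```

Request:
arm_command(rows=[{"fingers":0,"travel":[0,0,0],"roll":0}])

```text
time_s: 17.4
tcp_pos: [0.5335, 0.2176, 0.2288]
ee_rot: [[0.16, -0.987, -0.001], [-0.987, -0.16, -0.001], [0.0, 0.001, -1.0]]
wrist_force: [-4.2, -1.1, -0.3]
gripper_width: 0.301
```

Request:
arm_command(rows=[{"fingers":0,"travel":[0,0,0],"roll":0}])

```text
time_s: 17.5
tcp_pos: [0.5335, 0.2176, 0.2288]
ee_rot: [[0.159, -0.987, -0.001], [-0.987, -0.159, -0.001], [0.0, 0.001, -1.0]]
wrist_force: [-5.0, 0.0, -1.0]
gripper_width: 0.304
```

Request:
arm_command(rows=[{"fingers":0,"travel":[0,0,0],"roll":0}])

```text
time_s: 17.6
tcp_pos: [0.5336, 0.2176, 0.2288]
ee_rot: [[0.159, -0.987, -0.001], [-0.987, -0.159, -0.0], [0.0, 0.001, -1.0]]
wrist_force: [-5.2, -0.3, -1.3]
gripper_width: 0.302
```

Request:
arm_command(rows=[{"fingers":0,"travel":[0,0,0],"roll":0}])

```text
time_s: 17.7
tcp_pos: [0.5336, 0.2176, 0.2288]
ee_rot: [[0.16, -0.987, -0.001], [-0.987, -0.16, -0.0], [0.0, 0.001, -1.0]]
wrist_force: [-5.2, -0.8, -0.5]
gripper_width: 0.303
```

Request:
arm_command(rows=[{"fingers":0,"travel":[0,0.2,0],"roll":0},{"fingers":0,"travel":[0,0.5,0],"roll":0},{"fingers":0,"travel":[0,0.5,-1],"roll":0},{"fingers":0,"travel":[0,0.5,-2.5],"roll":0},{"fingers":0,"travel":[0,0.5,-4.5],"roll":0},{"fingers":0,"travel":[0,0.5,-4.5],"roll":0},{"fingers":0,"travel":[0,0.5,-4.5],"roll":0}])

```text
time_s: 18.4
tcp_pos: [0.5297, 0.2175, 0.275]
ee_rot: [[0.16, -0.987, 0.003], [-0.987, -0.16, 0.002], [-0.002, -0.003, -1.0]]
wrist_force: [0.2, 0.3, -1.2]
gripper_width: 0.299
```

```bash
python3 jaw.py w11; python3 - <<'E'
import cv2
im=cv2.imread('pics/w11.png');cv2.imwrite('pics/v11.png',cv2.resize(im[170:330,230:410],(675,600)))
E
```

```text
[0.5297 0.2175 0.275 ] [ 0.1581  0.3495 -1.1683] 18.4
0.081 46 x 0.0035 y -0.0
0.093 46 x 0.0035 y 0.0
0.105 43 x 0.0034 y -0.0
0.117 29 x 0.0033 y 0.0003
0.129 30 x 0.0034 y -0.0
0.141 14 x 0.0035 y -0.0
0.153 4 x 0.0033 y 0.0004
jaw/cube gap 11 [52.1234] [56.4714 57.9314]
jaw/cube gap 198 [51.1171] [82.4481 83.759 ]
jaw/cube gap 0 [] None
```

View pics/v11.png

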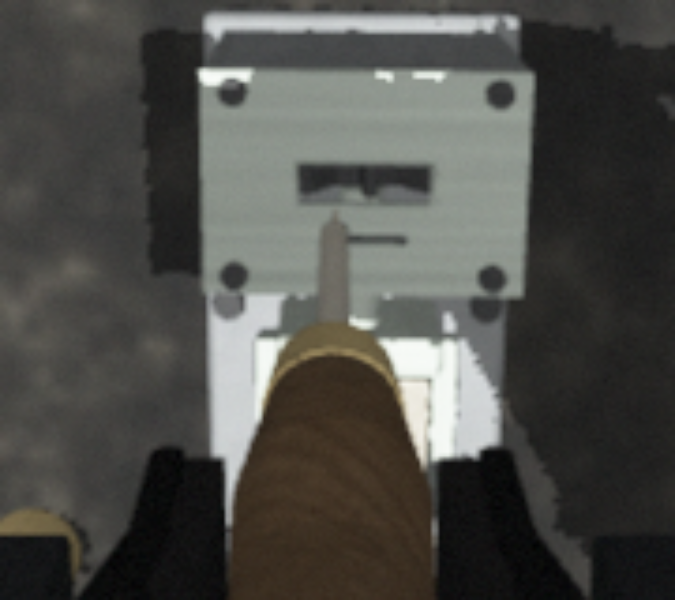

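```bash
python3 - <<'E'
from h import *
s=dict(tcp_pos=[.4712,.0346,.2739],ee_rot=[[.159,-.987,.001],[-.987,-.159,.001],[-.001,-.001,-1]])
im=cv2.imread('pics/w3.png');print(im[200:222,308:334,2])
d=np.load('pics/w3.npy');W=cloud('wrist',d,s)
m=(W[...,2]>.045)&(W[...,2]<.055)&(abs(W[...,0]-.47)<.06)&(abs(W[...,1]-.034)<.06)
print(cv2.minAreaRect((W[m][:,:2]*1000).astype(np.float32)))
for u,v in((313,209.5),(327,209.5),(320,203),(320,216),(320,209.5)):print(ray('wrist',u,v,.050,s))
E
```

```text
[[112 118 120 125 130 132 130 125 110 107 106 102 109 111 114 112 116 114
  111 113 110 111 116 114 119 118]
 [114 116 121 123 130 132 130 121 111 105 105 106 109 113 116 116 114 115
  110 112 113 111 118 118 118 117]
 [113 118 123 123 128 129 126 119 106  99  94  94  99 106 109 111 112 113
  112 108 110 114 116 118 120 118]
 [118 117 124 128 131 134 123 108  93  81  87  82  87  87  95  95 102 109
  111 111 113 113 117 115 118 116]
 [116 118 126 132 132 125 109  90  79  80  80  84  87  85  82  86  84  92
  102 109 112 115 117 117 119 116]
 [116 118 125 127 126 116  93  81  77  87  94  93  98  96  87  84  85  86
   92 106 110 114 114 119 122 117]
 [114 119 124 128 117 100  84  81  81 101 112 117 118 118 102  88  84  81
   81  95 111 114 116 119 118 117]
 [120 120 126 123 108  92  83  74  81  98 113 120 121 120 108  85  83  86
   84  92 103 114 117 117 115 119]
 [117 125 128 116 103  87  79  76  73  76  89  99  98  96  90  77  75  87
   88  94  99 113 119 119 118 116]
 [119 123 125 116 101  90  81  72  68  72  75  80  82  80  78  70  70  83
   93  92  98 109 117 117 118 117]
 [121 124 
[... 872 characters left out ...]
128 124 114 104  97 102 107 108 107 110 107 107 107 103 104 108
  109 114 116 119 117 116 114 117]
 [129 131 126 126 116 107 100  97 105 110 109 110 105 107 106 107 104 109
  114 119 117 118 116 115 116 115]
 [128 128 129 121 110 105 102 107 106 109 110 110 109 111 107 109 113 114
  117 117 118 117 115 115 117 113]
 [129 130 128 123 109 101 104 107 110 110 113 114 112 111 112 111 108 116
  117 115 120 116 117 117 114 115]]
((470.25537109375, 33.901145935058594), (70.47156524658203, 70.07422637939453), 87.63072967529297)
[0.47689982 0.03253317 0.05      ]
[0.46307649 0.03030533 0.05      ]
[0.47104343 0.02492352 0.05      ]
[0.46892148 0.03798268 0.05      ]
[0.46998796 0.03141922 0.05      ]
```

Request:
arm_command(rows=[{"fingers":0,"travel":[4,2,0],"roll":0},{"fingers":0,"travel":[8,4,0],"roll":0},{"fingers":0,"travel":[12,6,0],"roll":0},{"fingers":0,"travel":[15.5,7.7,0],"roll":0},{"fingers":0,"travel":[17.1,8.75,0],"roll":0},{"fingers":0,"travel":[17.1,8.75,0],"roll":0},{"fingers":0,"travel":[17.1,8.75,0],"roll":0}])

```text
time_s: 19.15
tcp_pos: [0.4702, 0.0344, 0.2738]
ee_rot: [[0.159, -0.987, 0.0], [-0.987, -0.159, 0.0], [-0.0, -0.001, -1.0]]
wrist_force: [0.5, 0.0, -0.6]
gripper_width: 0.301
```

Request:
arm_command(rows=[{"fingers":0,"travel":[0,0,3],"roll":0},{"fingers":0,"travel":[0,0,6],"roll":0},{"fingers":0,"travel":[0,0,7],"roll":0},{"fingers":0,"travel":[0,0,8],"roll":0},{"fingers":0,"travel":[0,0,8],"roll":0}])

```text
time_s: 19.65
tcp_pos: [0.4699, 0.0347, 0.1933]
ee_rot: [[0.16, -0.987, -0.002], [-0.987, -0.16, -0.001], [0.0, 0.002, -1.0]]
wrist_force: [0.8, 0.8, 0.1]
gripper_width: 0.3
```

Request:
arm_command(rows=[{"fingers":0,"travel":[0,0,1],"roll":0},{"fingers":0,"travel":[0,0,2],"roll":0},{"fingers":0,"travel":[0,0,2.85],"roll":0},{"fingers":0,"travel":[0,0,2.85],"roll":0},{"fingers":0,"travel":[0,0,2.85],"roll":0}])

```text
time_s: 20.15
tcp_pos: [0.47, 0.0341, 0.1655]
ee_rot: [[0.16, -0.987, -0.0], [-0.987, -0.16, -0.0], [0.0, 0.0, -1.0]]
wrist_force: [0.2, 0.0, 0.6]
gripper_width: 0.302
```

Request:
arm_command(rows=[{"fingers":0,"travel":[0,0,0.1],"roll":0},{"fingers":0,"travel":[0,0,0.1],"roll":0},{"fingers":100,"travel":[0,0,0.1],"roll":0},{"fingers":100,"travel":[0,0,0.1],"roll":0},{"fingers":100,"travel":[0,0,0.1],"roll":0},{"fingers":100,"travel":[0,0,0.1],"roll":0},{"fingers":100,"travel":[0,0,0.1],"roll":0},{"fingers":100,"travel":[0,0,0.1],"roll":0},{"fingers":100,"travel":[0,0,0.1],"roll":0},{"fingers":100,"travel":[0,0,0.1],"roll":0}])

```text
time_s: 21.15
tcp_pos: [0.4699, 0.0342, 0.1645]
ee_rot: [[0.16, -0.987, -0.0], [-0.987, -0.16, -0.0], [0.0, 0.0, -1.0]]
wrist_force: [-0.3, -0.6, 0.1]
gripper_width: 0.942
```

Request:
arm_command(rows=[{"fingers":100,"travel":[0,0,0],"roll":0},{"fingers":100,"travel":[0,0,0],"roll":0},{"fingers":100,"travel":[0,0,0],"roll":0},{"fingers":100,"travel":[0,0,-3],"roll":0},{"fingers":100,"travel":[0,0,-7],"roll":0},{"fingers":100,"travel":[0,0,-11],"roll":0},{"fingers":100,"travel":[0,0,-13.7],"roll":0},{"fingers":100,"travel":[0,0,-13.7],"roll":0}])

```text
time_s: 21.95
tcp_pos: [0.472, 0.0346, 0.3061]
ee_rot: [[0.16, -0.987, 0.009], [-0.987, -0.16, 0.003], [-0.001, -0.01, -1.0]]
wrist_force: [0.7, 0.7, -1.2]
gripper_width: 1.002
```

```bash
python3 - <<'E'
from h import *
np.set_printoptions(precision=4,suppress=True)
s=sense();print(s['tcp_pos'],s['wrist_force'],s['gripper_width'],s['time_s'])
p,d=snap('wrist','w12');W=cloud('wrist',d,s);x,y,z=np.moveaxis(W,-1,0)
for z0 in (.11,.14,.17,.19,.21):
    m=(abs(x-.47)<.05)&(abs(y-.035)<.05)&(z>z0)&(z<z0+.01)
    if m.sum()>3: print(z0,m.sum(),np.median(W[m],0),W[m].min(0)[:2],W[m].max(0))
p,d=snap('top','t12');W=cloud('top',d)
a=np.radians(8.8);c=np.array([.523,.2155]);Q=W[...,:2]-c;X=Q@[np.cos(a),np.sin(a)];Y=Q@[-np.sin(a),np.cos(a)]
im=cv2.imread('pics/t12.png');cv2.imwrite('pics/v12.png',np.hstack([cv2.resize(im[230:310,215:395],(540,240)),cv2.resize(cv2.imread('pics/w12.png')[130:290,230:400],(255,240))]))
E
```

```text
[0.472  0.0346 0.3061] [ 0.6817  0.7016 -1.2148] 1.0024550833767485 21.95
0.11 26 [0.476  0.0193 0.1187] [0.4651 0.0177] [0.4827 0.0252 0.1198]
0.14 12 [0.4746 0.0155 0.1451] [0.4654 0.0146] [0.4806 0.0176 0.1495]
0.17 53 [0.4743 0.0154 0.1734] [0.4632 0.0135] [0.4846 0.023  0.18  ]
0.19 44 [0.4753 0.0125 0.1976] [0.4614 0.0111] [0.4855 0.0188 0.2   ]
0.21 770 [0.4738 0.0227 0.2149] [0.4629 0.0128] [0.4845 0.0333 0.2184]
```

View pics/v12.png

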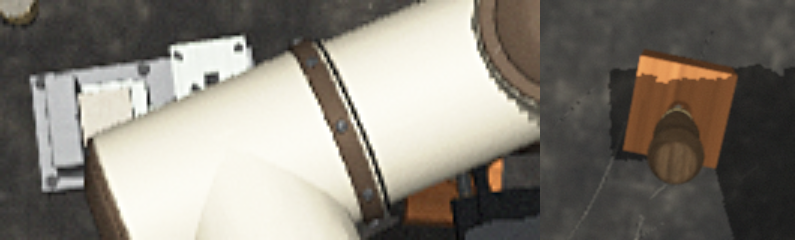

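Request:
arm_command(rows=[{"fingers":100,"travel":[0,0,0],"roll":0},{"fingers":100,"travel":[0,0,0],"roll":0},{"fingers":100,"travel":[-4,-1,0],"roll":0},{"fingers":100,"travel":[-8,-2,0],"roll":0},{"fingers":100,"travel":[-12,-3,0],"roll":0},{"fingers":100,"travel":[-12,-3,0],"roll":0},{"fingers":100,"travel":[-12,-3,0],"roll":0},{"fingers":100,"travel":[-12,-3,0],"roll":0},{"fingers":100,"travel":[-12,-3,0],"roll":0}])

```text
time_s: 22.95
tcp_pos: [0.4802, 0.1565, 0.3014]
ee_rot: [[0.158, -0.987, -0.0], [-0.987, -0.158, -0.0], [0.0, 0.0, -1.0]]
wrist_force: [-0.3, -0.0, -0.7]
gripper_width: 1.0
```

```bash
python3 - <<'E'
from h import *
np.set_printoptions(precision=4,suppress=True)
s=sense();print(s['tcp_pos'],s['gripper_width'],s['time_s'])
for n in('side','wrist'):
    p,d=snap(n,n+'13');W=cloud(n,d,s if n=='wrist' else None);x,y,z=np.moveaxis(W,-1,0)
    m=(abs(x-.47)<.05)&(abs(y-.03)<.05)&(z>.20)&(z<.23)
    if m.sum(): print(n,'htop',m.sum(),np.median(W[m],0),W[m].min(0),W[m].max(0))
    for z0 in (.115,.145,.175,.195):
        k=(abs(x-.47)<.05)&(abs(y-.03)<.05)&(z>z0)&(z<z0+.01)
        if k.sum()>3: print(n,z0,np.median(W[k],0))
    a=np.radians(8.8);c=np.array([.523,.2155]);Q=W[...,:2]-c;X=Q@[np.cos(a),np.sin(a)];Y=Q@[-np.sin(a),np.cos(a)]
    m=(abs(X)<.018)&(z>.048)&(z<.056)&(Y>.03)&(Y<.115);yy=np.sort(Y[m]); print('jaw..cube',m.sum(),yy[:1],np.diff(yy).max() if m.sum()>2 else 0)
a=cv2.imread('pics/side13.png')[160:360,270:450];b=cv2.imread('pics/wrist13.png')[:,:]
cv2.imwrite('pics/v13.png',np.hstack([cv2.resize(a,(360,400)),cv2.resize(b[100:400,150:450],(400,400))]))
E
```

```text
[0.4802 0.1565 0.3014] 1.0003143858893275 22.95
side htop 107 [0.4725 0.031  0.2102] [0.4608 0.0123 0.2004] [0.486  0.0406 0.2205]
side 0.115 [0.4714 0.0363 0.1212]
side 0.145 [0.4728 0.0359 0.15  ]
side 0.175 [0.4738 0.0333 0.1791]
side 0.195 [0.4726 0.0339 0.2005]
jaw..cube 194 [0.0302] 0.014259503573550596
wrist htop 1768 [0.4743 0.0267 0.2142] [0.4604 0.0137 0.2001] [0.4867 0.038  0.2182]
wrist 0.115 [0.4753 0.0378 0.1196]
wrist 0.145 [0.4768 0.0378 0.1519]
wrist 0.175 [0.4758 0.0362 0.1795]
wrist 0.195 [0.4777 0.0339 0.2025]
jaw..cube 1339 [0.0505] 0.00047622517212571325
```

View pics/v13.png

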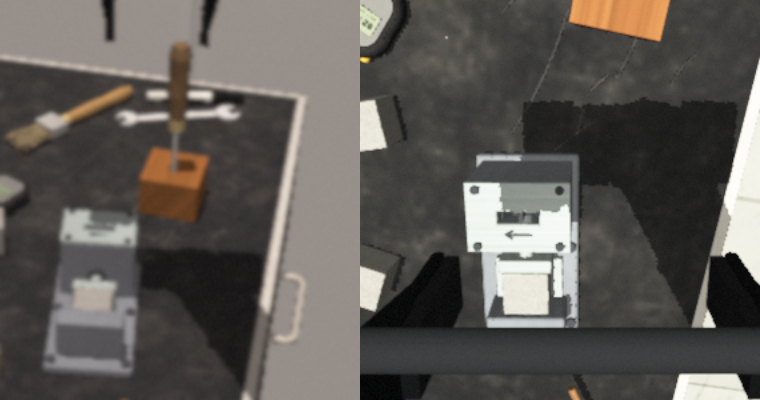

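```bash
python3 -c "
from station import *
print(finish_job())"
```

```text
the job is handed in; nothing more can be done
None
```

I tightened the clamp and put the screwdriver back in its stand. The job was handed in after about 23 s of robot time.

- **Clamp:** I pushed the star wheel away from the robot in four strokes. I stopped the last one when the average force at the blade reached about 5 N, inside the 3 to 7 N snug range. After I lifted the blade out, the depth images showed no gap between jaw and cube.
- **Screwdriver:** It is seated in its hole and free of the gripper. It leans about 3 to 5° to the robot's right, which the loose hole allows. It stood slightly straighter at the start (about 2°), and I did not try to straighten it.
- **Other things:** The gripper is open and clear of everything. I touched none of the bystanders, but I did not measure their positions again at the end.
- **Check that failed:** The last jaw measurement from the side camera was no use, because its view of the gap was partly hidden. It reported a false 14 mm break. The wrist camera, which had a clear view, showed jaw and cube in contact.

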